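Drive a stuck frit out of a column barrel

TASK

Take the ejector rod out of its holder, enter it from above into the bore of the column barrel on the stand (find the bore by feel or by eye, the barrel does not sit centred) and push the stuck frit plug right out of the lower end. Press gently and steadily: the rubber cushion under the barrel must never be squashed by more than 6 mm. Then stand the rod back in its holder, fully down, and leave the vial, the beaker and the stopper where they are.

Things in the scene. Friction and masses are not known exactly. Their poses are not given: they have to be found in the camera images.
- rod_grip (a point): Centre of the upright ejector rod's black round handle (24 mm diameter, 60 mm long), on top of a plain steel shaft 13 mm in diameter and 90 mm long. This point lies 120 mm above the flat lower tip of the shaft; z points along the rod towards the handle. The rod weighs about 150 g.
- holder_hole0 (a point): Centre of the mouth of the rod holder's hole, on top of a fixed grey block 60 x 60 x 60 mm on the bench. The hole is 16 mm wide and 50 mm deep; the rod stands in it with its tip on the hole's floor, so that the handle's centre is 70 mm above this point.
- stand_centre (a point): Centre of the wide hole in the top plate (110 x 110 mm, upper face 96 mm above the bench) of the fixed aluminium ejector stand, on that face; z up. An upright barrel hangs in it by its flange, NOT centred: its bore's axis is up to 5 mm off in the stand's x and up to 5 mm in its y. The barrel's flat top, the bore's mouth, is 34 mm above this point, its lower end 36 mm below.
- barrel (a joint): How far the barrel (white, 30 mm in outer diameter, through bore 16 mm, flange 66 mm) has been pushed down on the rubber cushion under its flange, m: 0 at rest, growing downwards. The cushion gives about 1 mm for every 4 N of downward push and springs back. Sideways the barrel does not move.
- plug (a joint): How far the frit plug (white ceramic, 14 mm thick, fills the bore) has been driven down, m. At 0 its top is 52 mm below the bore's mouth; it starts at 0 to 6 mm, is wholly out of the lower end from 18 mm and stops dead at 28 mm, in a cup. It does not move below about 5 N, creeps about 0.4 mm/s for each newton above that (4 mm/s at 15 N) and stays where left.
- vial_1_mid (a point): Middle of a small capped brown vial, 22 mm wide and 51 mm high, standing upright. A bystander.
- beaker_250_mid (a point): Middle of an empty clear beaker, 68 mm wide and 85 mm high. A bystander.
- stopper_3_mid (a point): Middle of a round yellow stopper, 37 mm wide and 30 mm high. A bystander.
Mind the look-alikes: they are no part of the job. Of the things that look like the part that bears rod_grip, the largest one is meant.

How it is judged:
By the outcome, as a careful person would: the job done as asked, in the order asked, and still so for the second after the job is handed in, with the robot touching nothing.
It also fails if it takes over 72 s, if anything falls off the work surface, if the arm or the gripper's body presses on something with over 40 N, if the wrist force passes 120 N, or if a joint passes its speed limit or range.

ROBOT

A 6-joint arm with a two-finger parallel gripper is mounted at the origin on a cart in front of the work surface, level with it; the furniture and walls round the work are solid. World frame = base frame: x ahead of the robot, y to its left, z up, the work surface at z = 0. Lengths are in m, angles in rad, forces in N, time in s.
With the tool pointing down it reaches from about 0.35 to 0.975 m from the base axis. Payload 4.9 kg.
Tool frame: the origin (TCP) lies at the very end of the fingers, on their centre line; the grasp point (between the pads) lies 19 mm behind it (ctrl.hold_point_z is the distance from the TCP to the grasp point, in m); z points along the fingers, y is the direction in which the jaws open and shut (so a half turn about z gives the same grasp; the last joint's range is limited). The gripper opens to 85 mm and grips with 20 to 120 N. Pads are 22 mm wide; open, the fingers measure 114 mm over their backs; the gripper's body (76 mm by 85 mm) begins 54 mm behind the grasp point. The pads swing forward as they close: fully open they stand 13 mm farther back than shut.
Start: joints at [-1.407, 0.053, 1.613, -0, 1.476, -0.119], TCP at [0.174, -0.6, 0.231] pointing down, gripper open.
Joint ranges: [-3.01, 3.01], [-1.01, 2.22], [0.06, 2.58], [-1.02, 4.17], [0.09, 2.62], [-3.14, 3.14]. Speed limits (rad/s): [2.57, 2.57, 3.14, 3.14, 3.14, 3.14].

INTERFACE

Orientations are given as a unit quaternion [w, x, y, z].
In Python, from cell import ctrl gives the robot as it stands. The module is installed in compiled form; this text tells all that it offers.
- The arm moves only by the shell command python3 -m handwheel 'ROWS'. ROWS is JSON, a list of rows, each a list of 5 numbers: the finger opening in mm, from 0 to 85.4, then the shift along the tool's x, y, z in mm, then the turn about the tool's z in degrees. A call has 1 to 12 rows; each row is the pose to reach, as a shift and turn from the pose commanded when the call began, along the tool's axes at that moment; what a row does not reach only later rows make up. A row lasts 1/8 s, in which the tool goes at most 62.5 mm and 10.7 degrees, less where a joint would pass 70% of its speed; a pose out of reach is approached as far as the arm can. A call with a gripper value outside its range is refused whole. The fingers move at their own pace and stop on an object; the grip force is fixed at half the most. Time passes only in rows, so rows that repeat a pose let the fingers close. It gives the time, the measured TCP pose, the force and the opening at its end, in the units of the state.
- ctrl.state(): the state, without advancing time (a new reading comes with each control period).
- ctrl.capture(name): name is "scene" or "top" or "wrist"; returns the picture (480x640x3 uint8, red, green, blue); there is no depth.
- ctrl.get_calibration(name): a dict with "vfov" (degrees; the focal length in pixels is half the picture's height over the tangent of half this angle, whatever the lens; pixels are square), "cx", "cy" (the principal point, pixels), "R" (3x3) and "t" (3): a world point X has camera coordinates R X + t. Camera axes: x right, y down, z forward; pixel columns grow to the right and rows downward; lengths in m; the calibration is good to about 2 mm. A picture is of the moment at which its call begins: read the wrist's pose just before it. get_calibration takes no time and is no camera call; for the wrist camera it gives the pose at the moment of the call.
- ctrl.close_job(): hands the job in, once; it reports no verdict.
The state is a dict: "t": time; "joint_positions": joint angles; "joint_velocities": joint speeds; "tau": joint torques, N m; "tool_pos": TCP position; "tcp_rot": TCP orientation; "contact_force": force on the tool from outside, world axes, zero at the start; "torque": the same for the moment, N m; "grip_width": finger opening in m.
Only numpy, scipy, OpenCV 4.12 (cv2) and the standard library are available. Lean on these libraries where they do the work, as an engineer would, in place of code of your own. Each camera call takes 0.05 s, during which the arm holds its last target. There are 200 camera calls.

## Working session

There is one attempt and no reset: what is moved stays moved. The work goes in short steps, Python scripts to look and compute and a shell command to move; the robot and the scene stay as the last step left them, time stands still between calls to the robot, and variables do not carry over. Pictures are saved under pics/ and viewed, about 8 in all and at most 12, crops included, and the job is handed in when it is done.

```bash
mkdir -p pics; cat > h.py <<'E'
from cell import ctrl
import numpy as np, cv2
def snap(n,f):
    c=ctrl.get_calibration(n); im=ctrl.capture(n); cv2.imwrite('pics/'+f,im[:,:,::-1]); return im,c
def ray(c,u,v):
    f=240/np.tan(np.radians(c['vfov'])/2); R=np.array(c['R']);t=np.array(c['t'])
    return -R.T@t, R.T@np.array([(u-c['cx'])/f,(v-c['cy'])/f,1])
def onz(c,u,v,z):
    o,d=ray(c,u,v); return o+d*(z-o[2])/d[2]
def proj(c,X):
    f=240/np.tan(np.radians(c['vfov'])/2); p=np.array(c['R'])@np.array(X)+np.array(c['t']); return f*p[0]/p[2]+c['cx'],f*p[1]/p[2]+c['cy']
E
python3 - <<'E'
from h import *
for n in('scene','top'):
    im,c=snap(n,n+'1.png'); print(n,c)
s=ctrl.state();print(s['t'],s['tool_pos'],s['tcp_rot'],s['contact_force'],s['grip_width'],ctrl.hold_point_z)
E
```

```text
scene {'vfov': 47.69442032264782, 'cx': 318.0494403487515, 'cy': 240.89998515709289, 'R': array([[-0.61934059, -0.78491752, -0.01793653],
       [-0.40268196,  0.33718293, -0.85097292],
       [ 0.67399144, -0.51981935, -0.52490321]]), 't': array([0.38981186, 0.2916642 , 0.68915318])}
top {'vfov': 44.84580880204776, 'cx': 325.1460061176, 'cy': 237.6415159681202, 'R': array([[-0.03018926, -0.99953539,  0.00419731],
       [-0.9787376 ,  0.02870824, -0.20309737],
       [ 0.20288252, -0.01023942, -0.97914955]]), 't': array([0.06785679, 0.54604092, 1.18986523])}
0.1 [ 0.17431405 -0.59961935  0.23019444] [-9.24795334e-04  9.90019791e-01  1.40925362e-01 -1.97340774e-05] [ 1.32394448 -0.11254322  1.01112043] 0.0853628045668626 0.0187
```

View pics/top1.png

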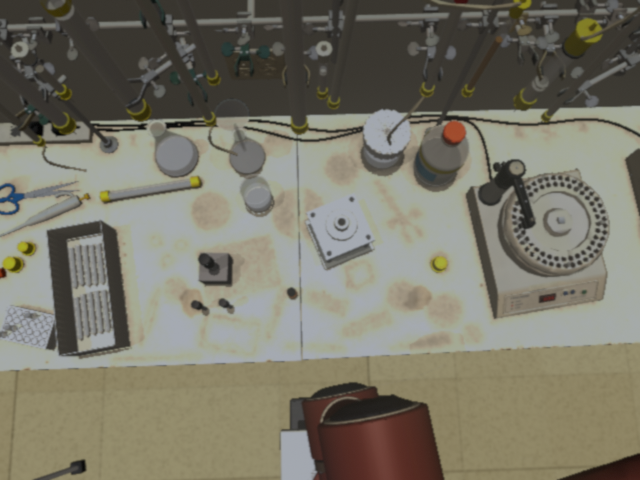

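View pics/scene1.png

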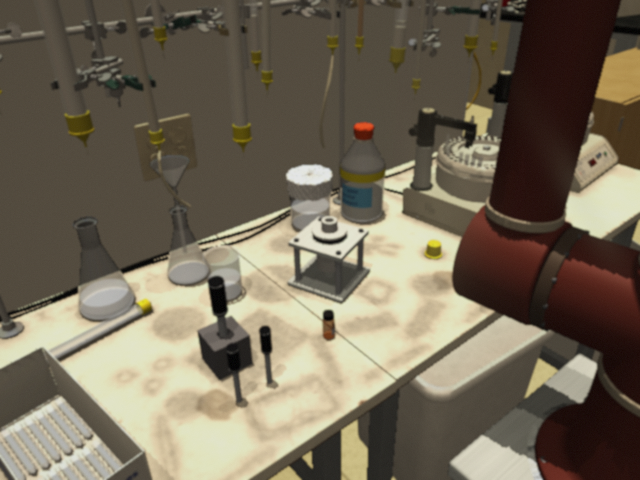

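Top view: holder at about (214,268) with the rod handle at (208,261), stand at (340,230), bore at about (342,223), vial (292,293), beaker (257,195), stopper (440,263). Two small look-alike rods stand at (200,307) and (226,303). In the scene view the handle is at (218,297) and the bore at (329,220).

```bash
python3 - <<'E'
from h import *
T=cv2.imread('pics/top1.png');S=cv2.imread('pics/scene1.png')
a=cv2.resize(T[180:330,180:400],None,fx=3.6,fy=3.6,interpolation=cv2.INTER_CUBIC)
cv2.imwrite('pics/crop.png',a)
c=ctrl.get_calibration('top');s=ctrl.get_calibration('scene')
print('rod grip',onz(c,208,261,.16)); print('bore',onz(c,342,223,.13)); print('vial',onz(c,292,293,.05),'beaker',onz(c,257,190,.08),'stopper',onz(c,440,263,.03))
for n,im,cc,roi in(('top',T,c,(195,250,225,275)),('scene',S,s,(205,275,230,315))):
    x0,y0,x1,y1=roi; m=(im[y0:y1,x0:x1].max(2)<45).astype(np.uint8); M=cv2.moments(m,True); print(n,M['m00'],M['m10']/M['m00']+x0,M['m01']/M['m00']+y0, cv2.boundingRect(m))
E
```

```text
rod grip [0.48662637 0.28137212 0.16      ]
bore [0.56169274 0.01736558 0.13      ]
vial [0.43184952 0.12502654 0.05      ] beaker [0.65090665 0.19410498 0.08      ] stopper [ 0.48971549 -0.19607237  0.03      ]
top 59.0 210.20338983050848 263.89830508474574 (10, 8, 10, 11)
scene 482.0 217.6265560165975 295.6473029045643 (4, 2, 18, 38)
```

View pics/crop.png

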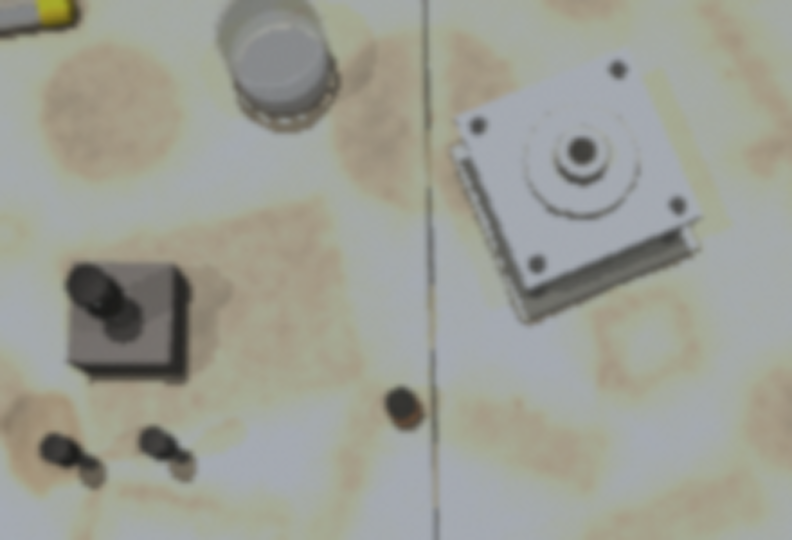

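Crop: handle top at about full-image (204.5,259), bore mouth at (341.7,221.9), beaker, vial and both look-alikes clear of the straight path.

```bash
cat >> h.py <<'E'
from scipy.spatial.transform import Rotation as Ro
def tri(c1,p1,c2,p2):
    o1,d1=ray(c1,*p1);o2,d2=ray(c2,*p2);d1/=np.linalg.norm(d1);d2/=np.linalg.norm(d2)
    k=np.linalg.lstsq(np.c_[d1,-d2],o2-o1,rcond=None)[0]; a=o1+k[0]*d1;b=o2+k[1]*d2
    return (a+b)/2,np.linalg.norm(a-b)
def R0():
    q=ctrl.state()['tcp_rot']; return Ro.from_quat([q[1],q[2],q[3],q[0]]).as_matrix()
def shift(X): # tool-frame shift mm from measured pose
    return np.round(1e3*R0().T@(np.array(X)-ctrl.state()['tool_pos']),1)
E
python3 - <<'E'
from h import *
c=ctrl.get_calibration('top');s=ctrl.get_calibration('scene');w=ctrl.get_calibration('wrist')
g=lambda u,v:(u/3.6+180,v/3.6+180)
print('rodtop',onz(c,*g(88,284),.16),'scene grip',onz(s,218,296,.13))
print('bore',onz(c,*g(582,151),.13),onz(s,329,220,.13),tri(c,g(582,151),s,(329,220)))
print('alikes',tri(c,g(57,449),s,(233,348)),tri(c,g(155,440),s,(265,330)))
print('burette',tri(c,(300,128),s,(242,148)),tri(c,(300,128),s,(161,40)))
cor=[onz(c,*g(u,v),.096) for u,v in((478,125),(619,69),(678,205),(537,264))];print('stand',np.mean(cor,0))
R=np.array(w['R']);print('wristcam tool',R0().T@(-R.T@w['t']-ctrl.state()['tool_pos']),R@R0(),w['vfov'])
print(shift([.45,-.3,.25]),shift([.45,.05,.27]),shift([.487,.281,.25]))
E
```

```text
rodtop [0.49098676 0.28831459 0.16      ] scene grip [0.49288454 0.29277684 0.13      ]
bore [0.56390368 0.01796072 0.13      ] [0.56372328 0.02344562 0.13      ] (array([0.56592284, 0.01922193, 0.12720142]), np.float64(0.0038364409896179375))
alikes (array([0.40941178, 0.31781497, 0.10155076]), np.float64(0.003841377857712923)) (array([0.41282381, 0.26303778, 0.10137402]), np.float64(0.0036596629541283533))
burette (array([0.72441861, 0.0961105 , 0.23906458]), np.float64(0.0035572693260622623)) (array([0.67990679, 0.15744188, 0.43498307]), np.float64(0.15285393428482394))
stand [0.56352786 0.01919154 0.096     ]
wristcam tool [ 6.82209420e-02 -1.00713976e-04 -1.42262088e-01] [[ 5.07241607e-04  9.99999868e-01  7.96410501e-05]
 [-9.62833223e-01  5.09899878e-04 -2.70096138e-01]
 [-2.70096144e-01  6.03229502e-05  9.62833355e-01]] 70.84049077623472
[ 348.3 -210.8  -19.3] [ 446.  -547.   -38.7] [ 546.  -758.4  -18.3]
```

```bash
python3 -m handwheel '[[70,348,-211,-19,0],[70,348,-211,-19,0],[70,348,-211,-19,0],[70,348,-211,-19,0],[70,348,-211,-19,0],[70,348,-211,-19,0],[70,446,-547,-39,0],[70,446,-547,-39,0],[70,446,-547,-39,0],[70,446,-547,-39,0],[70,446,-547,-39,0],[70,446,-547,-39,0]]'; python3 -c "
from h import *
print(shift([.491,.290,.25]))"
```

```text
t: 1.6
tool_pos: [0.4495, 0.0514, 0.2701]
tcp_rot: [0.0, 0.99, 0.141, 0.0]
contact_force: [1.6, -0.1, 0.6]
grip_width: 0.0701
[ 106.3 -217.6   20.1]
```

```bash
python3 -m handwheel '[[70,106,-218,20,0],[70,106,-218,20,0],[70,106,-218,20,0],[70,106,-218,20,0],[70,106,-218,20,0],[70,106,-218,20,0]]'; python3 - <<'E'
from h import *
im,c=snap('wrist','w1.png'); print(proj(c,[.491,.29,.16]),proj(c,[.491,.29,.06]),c['t'])
E
```

```text
t: 2.35
tool_pos: [0.4907, 0.2881, 0.2497]
tcp_rot: [0.0, 0.99, 0.141, -0.001]
contact_force: [0.6, -0.2, 0.6]
grip_width: 0.07
(np.float64(318.4673490517878), np.float64(247.97983251623037)) (np.float64(319.11269630261506), np.float64(220.0367986688631)) [0.139142   0.4904791  0.54551737]
```

View pics/w1.png

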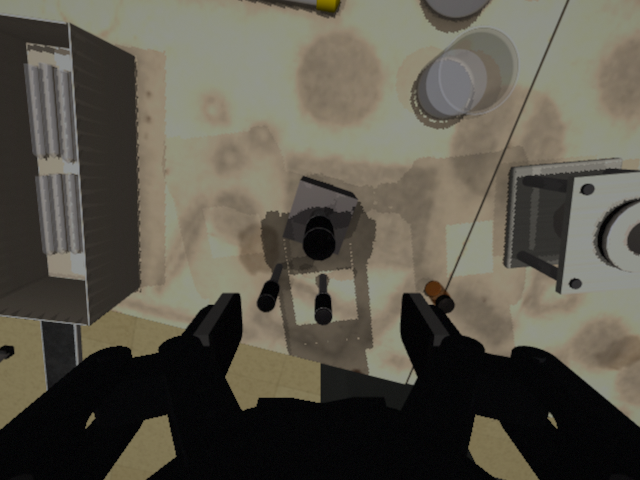

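Wrist view: handle top at about (320,243), 5 px above my prediction; fingers clear, look-alikes at (268,297), (323,310).

```bash
python3 - <<'E'
from h import *
im=cv2.imread('pics/w1.png');c=ctrl.get_calibration('wrist')
g=im.max(2)[205:270,295:350]
for th in (12,25,40):
    m=(g<th).astype(np.uint8);n,l,s,ce=cv2.connectedComponentsWithStats(m);k=1+s[1:,4].argmax();print(th,s[k],ce[k]+[295,205])
cv2.imwrite('pics/wc.png',cv2.resize(cv2.convertScaleAbs(im[190:280,270:370],alpha=2),None,fx=6,fy=6,interpolation=cv2.INTER_CUBIC))
for v in(241,243):print(onz(c,319.5,v,.16))
E
```

```text
12 [  9  24  31  31 747] [318.71753681 244.03882195]
25 [   8   11   32   44 1096] [318.88777372 238.41514599]
40 [   8    2   47   53 1643] [322.67924528 232.1168594 ]
[0.49633575 0.29023443 0.16      ]
[0.49491565 0.28982386 0.16      ]
```

View pics/wc.png

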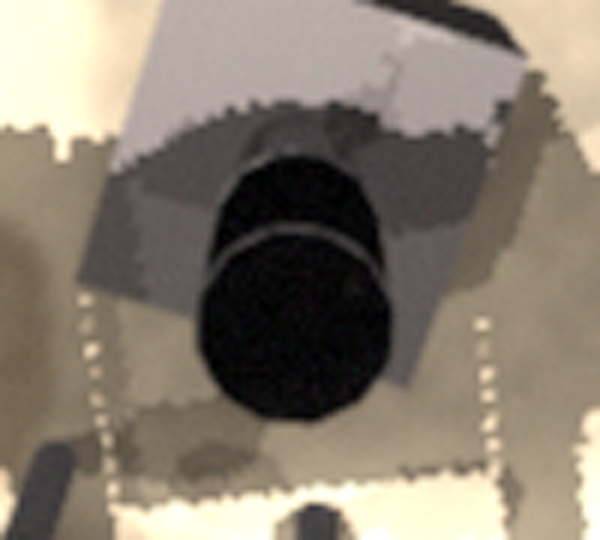

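Crop: handle top disc centred at (319.2,244.2), rod upright. Descend and grip.

```bash
python3 -m handwheel '[[60,3.7,-0.6,40,0],[60,3.7,-0.6,80,0],[60,3.7,-0.6,110,0],[60,3.7,-0.6,130,0],[60,3.7,-0.6,138,0],[60,3.7,-0.6,138,0],[10,3.7,-0.6,138,0],[10,3.7,-0.6,138,0],[10,3.7,-0.6,138,0],[10,3.7,-0.6,138,0],[10,3.7,-0.6,138,0],[10,3.7,-0.6,138,0]]'
```

```text
t: 3.9
tool_pos: [0.4952, 0.2905, 0.1138]
tcp_rot: [-0.0, 0.99, 0.141, 0.001]
contact_force: [-0.8, 0.2, 6.0]
grip_width: 0.0224
```

```bash
python3 -m handwheel '[[10,0,0,-5,0],[10,0,0,-15,0],[10,0,0,-30,0],[10,0,0,-50,0],[10,0,0,-75,0],[10,0,0,-100,0],[10,0,0,-125,0],[10,0,0,-150,0],[10,0,0,-150,0]]'; python3 - <<'E'
from h import *
im,c=snap('wrist','w2.png');p=ctrl.state()['tool_pos'];print(p,shift([p[0],p[1],.27]),'bore',shift([.564,.019,p[2]]))
q=np.array(p);print(proj(c,q+[0,0,-.101]),proj(c,q+[0,0,-.011]))
E
```

```text
t: 5.03
tool_pos: [0.4957, 0.2905, 0.2665]
tcp_rot: [-0.001, 0.99, 0.141, 0.003]
contact_force: [-0.1, -0.7, -1.7]
grip_width: 0.0226
[0.49485569 0.29016897 0.26418024] [ 0.  -0.  -5.8] bore [-9.300e+00  2.797e+02 -1.000e-01]
(np.float64(321.263778793426), np.float64(246.1420501001159)) (np.float64(321.2987572152396), np.float64(294.2827081943773))
```

View pics/w2.png

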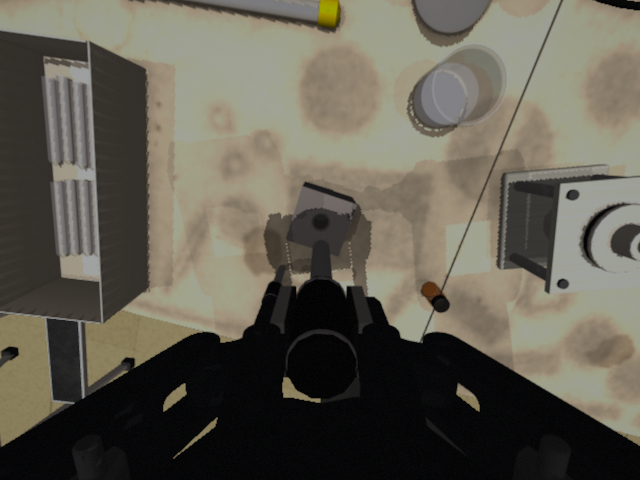

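Rod held, tip at about (321,244); the empty hole shows at (320,221).

```bash
python3 -m handwheel '[[10,-2,40,0,0],[10,-4,90,0,0],[10,-6,140,0,0],[10,-8,190,0,0],[10,-9,240,0,0],[10,-9,270,0,0],[10,-9,280,0,0],[10,-9,280,0,0],[10,-9,280,0,0]]'; python3 - <<'E'
from h import *
im,c=snap('wrist','w3.png');p=ctrl.state()['tool_pos'];print(p,'bore est',proj(c,[.564,.019,.13]),'tip',proj(c,p+[0,0,-.1038]))
o=cv2.imread('pics/w2.png')
a=cv2.resize(cv2.convertScaleAbs(im[180:330,240:400,::-1],alpha=1.3),None,fx=5,fy=4,interpolation=cv2.INTER_CUBIC)
b=cv2.resize(cv2.convertScaleAbs(o[200:270,290:350],alpha=2.5),None,fx=6,fy=6,interpolation=cv2.INTER_CUBIC)
cv2.imwrite('pics/w3c.png',cv2.resize(im[180:300,260:380,::-1],None,fx=5,fy=5,interpolation=cv2.INTER_CUBIC));cv2.imwrite('pics/w2c.png',b)
E
```

```text
t: 6.2
tool_pos: [0.5635, 0.0197, 0.2619]
tcp_rot: [-0.0, 0.99, 0.142, -0.0]
contact_force: [0.6, 0.6, -1.8]
grip_width: 0.0229
[0.56354759 0.01973452 0.26206196] bore est (np.float64(322.0705666947939), np.float64(234.57764050943925)) tip (np.float64(321.0610720247749), np.float64(243.8745089580019))
```

View pics/w3c.png

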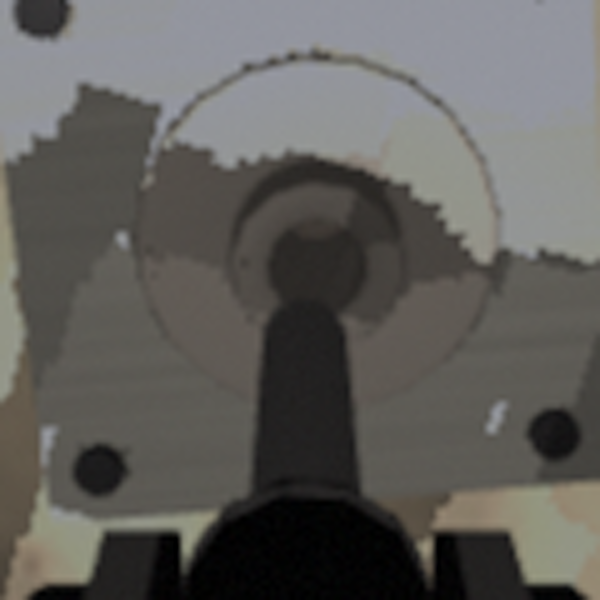

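View pics/w2c.png

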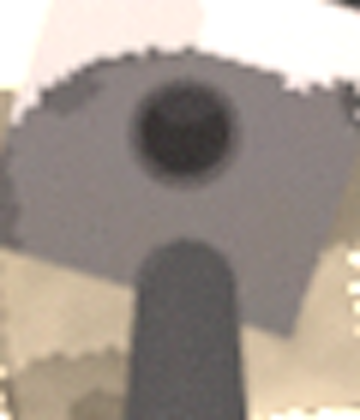

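Crops: bore centre at about (323.5,233.2), rod tip centre at about (321,248) (3–4 px low of the nominal upright tip). In the earlier view the holder hole is at (320.8,221.7).

```bash
python3 - <<'E'
from h import *
c=ctrl.get_calibration('wrist');p=np.array(ctrl.state()['tool_pos']);R=R0()
b=onz(c,323.5,233.2,.13);t=onz(c,321,248,p[2]-.1038);print('bore',b,'tip',t,'tool',R.T@(b-t)*1e3,(t-p)*1e3)
p2=np.array([.49486,.29017,.26418]);c2=dict(c);C=-np.array(c['R']).T@c['t']+p2-p;c2['t']=-np.array(c['R'])@C
h=onz(c2,320.8,221.7,.06);t2=onz(c2,320.8,248.3,p2[2]-.1038);print('hole',h,'tip',t2,'tool',R.T@(h-t2)*1e3)
E
```

```text
bore [0.56554939 0.01822122 0.13      ] tip [0.56047496 0.01890243 0.15826196] tool [ 4.69038845  2.09188182 28.25909842] [  -3.07262334   -0.83208856 -103.8       ]
hole [0.49123523 0.28943284 0.06      ] tip [0.49151701 0.289417   0.16038   ] tool [-2.27575004e-01 -4.27758404e-02  1.00380130e+02]
```

```bash
python3 -m handwheel '[[10,4.7,2.1,0,0],[10,4.7,2.1,10,0],[10,4.7,2.1,20,0],[10,4.7,2.1,22,0],[10,4.7,2.1,22,0]]'; python3 - <<'E'
from h import *
im,c=snap('wrist','w4.png');p=ctrl.state()['tool_pos'];print(p)
cv2.imwrite('pics/w4c.png',cv2.resize(cv2.convertScaleAbs(im[195:285,275:365,::-1],alpha=1.6),None,fx=6.6667,fy=6.6667,interpolation=cv2.INTER_CUBIC))
E
```

```text
t: 6.88
tool_pos: [0.5687, 0.0179, 0.2398]
tcp_rot: [-0.0, 0.99, 0.141, -0.0]
contact_force: [-1.1, 1.5, -1.0]
grip_width: 0.0228
[0.56897163 0.01783915 0.24026163]
```

View pics/w4c.png

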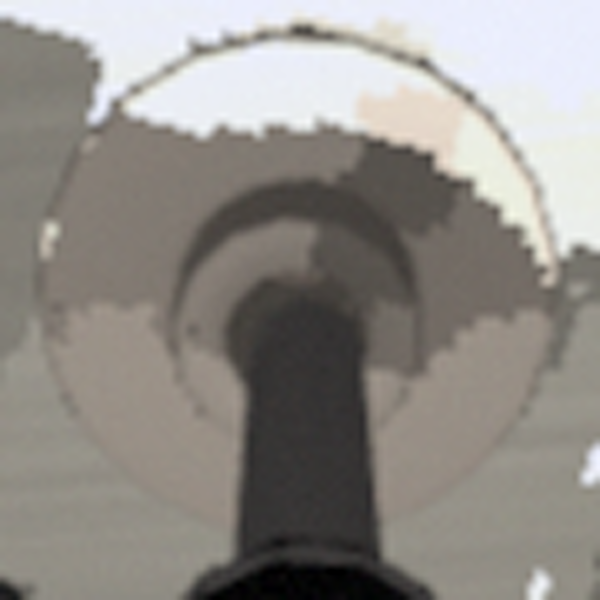

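Crop: bore edges x 230–367, centre about full-image (319.7,245.4); tip at (320.8,248).

```bash
python3 - <<'E'
from h import *
c=ctrl.get_calibration('wrist');p=np.array(ctrl.state()['tool_pos'])
for v in(244.5,246):
    b=onz(c,319.7,v,.13);t=onz(c,320.8,248,p[2]-.1038);print(b,R0().T@(b-t)*1e3)
E
```

```text
[0.56657948 0.01822821 0.13      ] [ 0.95717618 -0.85765433  6.46162408]
[0.56541602 0.01789083 0.13      ] [-0.25421332 -0.85821433  6.46168472]
```

```bash
python3 -m handwheel '[[10,0.3,-0.7,2,0],[10,0.3,-0.7,4,0],[10,0.3,-0.7,6,0],[10,0.3,-0.7,7,0],[10,0.3,-0.7,8,0],[10,0.3,-0.7,9,0],[10,0.3,-0.7,10,0],[10,0.3,-0.7,11,0],[10,0.3,-0.7,11,0]]'
```

```text
t: 8.05
tool_pos: [0.569, 0.0186, 0.2292]
tcp_rot: [-0.0, 0.99, 0.141, -0.0]
contact_force: [-0.1, -0.2, -1.4]
grip_width: 0.0228
```

```bash
python3 -m handwheel '[[10,0,0,2,0],[10,0,0,4,0],[10,0,0,6,0],[10,0,0,8,0],[10,0,0,10,0],[10,0,0,12,0],[10,0,0,12,0]]' && python3 -m handwheel '[[10,0,0,2,0],[10,0,0,4,0],[10,0,0,6,0],[10,0,0,8,0],[10,0,0,10,0],[10,0,0,12,0],[10,0,0,12,0]]'
```

```text
t: 8.93
tool_pos: [0.5689, 0.0186, 0.217]
tcp_rot: [-0.0, 0.99, 0.141, -0.0]
contact_force: [0.3, -0.2, -2.3]
grip_width: 0.0228
t: 9.8
tool_pos: [0.5689, 0.0187, 0.205]
tcp_rot: [-0.0, 0.99, 0.141, -0.0]
contact_force: [-0.3, -0.3, -2.2]
grip_width: 0.0223
```

```bash
python3 -m handwheel '[[10,0,0,2,0],[10,0,0,4,0],[10,0,0,6,0],[10,0,0,8,0],[10,0,0,10,0],[10,0,0,12,0],[10,0,0,14,0],[10,0,0,16,0],[10,0,0,16,0]]' && python3 -m handwheel '[[10,0,0,0.5,0],[10,0,0,1,0],[10,0,0,1.5,0],[10,0,0,2,0],[10,0,0,2.5,0],[10,0,0,3,0],[10,0,0,3.5,0],[10,0,0,4,0],[10,0,0,4.5,0],[10,0,0,5,0]]'
```

```text
t: 10.92
tool_pos: [0.5689, 0.0186, 0.189]
tcp_rot: [-0.0, 0.99, 0.141, -0.0]
contact_force: [-0.3, -0.2, -2.7]
grip_width: 0.0223
t: 12.18
tool_pos: [0.5691, 0.0186, 0.1843]
tcp_rot: [-0.0, 0.99, 0.141, 0.0]
contact_force: [0.7, 0.4, -2.1]
grip_width: 0.0227
```

```bash
python3 -m handwheel '[[10,0,0,0.4,0],[10,0,0,0.8,0],[10,0,0,1.2,0],[10,0,0,1.6,0],[10,0,0,2,0],[10,0,0,2.4,0],[10,0,0,2.8,0],[10,0,0,3.2,0],[10,0,0,3.6,0],[10,0,0,4,0],[10,0,0,4.4,0],[10,0,0,4.8,0]]'
```

```text
t: 13.68
tool_pos: [0.5691, 0.0186, 0.1796]
tcp_rot: [-0.0, 0.99, 0.141, 0.0]
contact_force: [0.1, -0.4, -0.5]
grip_width: 0.0226
```

```bash
python3 -m handwheel '[[10,0,0,0.3,0],[10,0,0,0.6,0],[10,0,0,0.9,0],[10,0,0,1.2,0],[10,0,0,1.5,0],[10,0,0,1.8,0],[10,0,0,2.1,0],[10,0,0,2.4,0]]'
```

```text
t: 14.68
tool_pos: [0.5694, 0.0187, 0.1777]
tcp_rot: [0.0, 0.99, 0.141, 0.0]
contact_force: [-0.5, 0.3, 6.2]
grip_width: 0.0231
```

```bash
python3 -m handwheel '[[10,0,0,0.4,0],[10,0,0,0.8,0],[10,0,0,1.2,0],[10,0,0,1.6,0],[10,0,0,2,0],[10,0,0,2.4,0],[10,0,0,2.8,0],[10,0,0,3.2,0],[10,0,0,3.6,0],[10,0,0,4,0],[10,0,0,4.4,0],[10,0,0,4.8,0]]'
```

```text
t: 16.18
tool_pos: [0.5697, 0.0187, 0.174]
tcp_rot: [0.0, 0.99, 0.141, 0.001]
contact_force: [-2.4, 1.3, 9.8]
grip_width: 0.023
```

```bash
python3 -m handwheel '[[10,0,0,0.4,0],[10,0,0,0.8,0],[10,0,0,1.2,0],[10,0,0,1.6,0],[10,0,0,2,0],[10,0,0,2.4,0],[10,0,0,2.8,0],[10,0,0,3.2,0],[10,0,0,3.6,0],[10,0,0,4,0],[10,0,0,4.4,0],[10,0,0,4.8,0]]'
```

```text
t: 17.68
tool_pos: [0.5698, 0.0187, 0.1696]
tcp_rot: [0.0, 0.99, 0.141, 0.001]
contact_force: [-2.7, 0.9, 9.9]
grip_width: 0.0228
```

```bash
python3 -m handwheel '[[10,0,0,0.4,0],[10,0,0,0.8,0],[10,0,0,1.2,0],[10,0,0,1.6,0],[10,0,0,2,0],[10,0,0,2.4,0],[10,0,0,2.8,0],[10,0,0,3.2,0],[10,0,0,3.6,0],[10,0,0,4,0]]'
```

```text
t: 18.92
tool_pos: [0.5699, 0.0187, 0.1657]
tcp_rot: [0.0, 0.99, 0.141, 0.001]
contact_force: [-2.5, 1.1, 11.0]
grip_width: 0.023
```

```bash
python3 -m handwheel '[[10,0,0,0.4,0],[10,0,0,0.8,0],[10,0,0,1.2,0],[10,0,0,1.6,0],[10,0,0,2,0],[10,0,0,2.4,0],[10,0,0,2.8,0],[10,0,0,3.2,0],[10,0,0,3.6,0],[10,0,0,4,0]]'
```

```text
t: 20.18
tool_pos: [0.5699, 0.0187, 0.1618]
tcp_rot: [0.0, 0.99, 0.141, 0.001]
contact_force: [-2.3, 1.4, 10.0]
grip_width: 0.0223
```

```bash
python3 -m handwheel '[[10,0,0,0.4,0],[10,0,0,0.8,0],[10,0,0,1.2,0],[10,0,0,1.6,0],[10,0,0,2,0],[10,0,0,2.4,0],[10,0,0,2.8,0],[10,0,0,3.2,0]]'
```

```text
t: 21.18
tool_pos: [0.5699, 0.0187, 0.1586]
tcp_rot: [0.0, 0.99, 0.141, 0.001]
contact_force: [-2.2, 1.8, 10.7]
grip_width: 0.0224
```

```bash
python3 -m handwheel '[[10,0,0,0.4,0],[10,0,0,0.8,0],[10,0,0,1.2,0],[10,0,0,1.6,0],[10,0,0,2,0],[10,0,0,2.4,0]]'
```

```text
t: 21.92
tool_pos: [0.5699, 0.0188, 0.1562]
tcp_rot: [0.0, 0.99, 0.141, 0.001]
contact_force: [-3.4, 1.2, 10.9]
grip_width: 0.0228
```

```bash
python3 -m handwheel '[[10,0,0,0.4,0],[10,0,0,0.8,0],[10,0,0,1.2,0],[10,0,0,1.6,0],[10,0,0,2,0]]'; python3 - <<'E'
from h import *
im,c=snap('wrist','w5.png')
S,cs=snap('scene','s5.png')
a=cv2.resize(cv2.convertScaleAbs(S[200:310,270:390,::-1],alpha=1.4),(400,367),interpolation=cv2.INTER_CUBIC)
b=cv2.resize(cv2.convertScaleAbs(im[170:280,260:380,::-1],alpha=1.6),(400,367),interpolation=cv2.INTER_CUBIC)
cv2.imwrite('pics/s5c.png',np.hstack([a,b]))
E
```

```text
t: 22.55
tool_pos: [0.5699, 0.0187, 0.1542]
tcp_rot: [0.0, 0.99, 0.141, 0.001]
contact_force: [-4.0, 1.5, 10.7]
grip_width: 0.023
```

View pics/s5c.png

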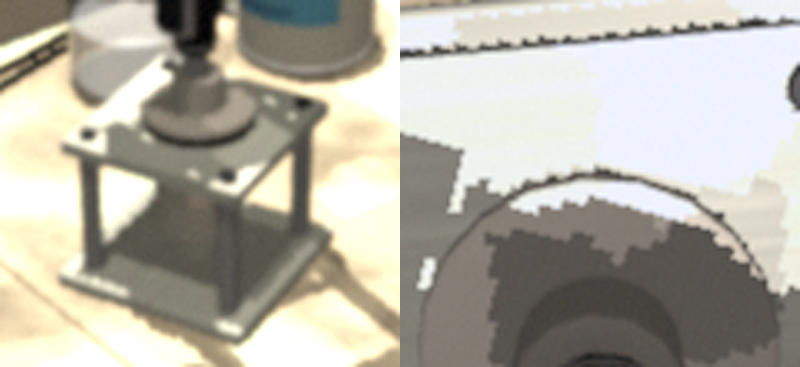

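Scene crop: the rod stands deep in the barrel, handle just clear of its top, flange level. The plug itself isn't visible. By travel it's at about 23–25 mm; I'll go 1 mm more, then withdraw.

```bash
python3 -m handwheel '[[10,0,0,0.4,0],[10,0,0,0.8,0],[10,0,0,1.2,0],[10,0,0,1.2,0],[10,0,0,1.2,0]]'; python3 -m handwheel '[[10,0,0,-2,0],[10,0,0,-6,0],[10,0,0,-12,0],[10,0,0,-20,0],[10,0,0,-30,0],[10,0,0,-40,0],[10,0,0,-55,0],[10,0,0,-70,0],[10,0,0,-85,0],[10,0,0,-100,0],[10,0,0,-112,0],[10,0,0,-112,0]]'; python3 - <<'E'
from h import *
im,c=snap('wrist','w6.png');p=np.array(ctrl.state()['tool_pos']);print(p,'tip',proj(c,p+[-.0031,-.0008,-.1038]))
cv2.imwrite('pics/w6c.png',cv2.resize(cv2.convertScaleAbs(im[195:285,275:365,::-1],alpha=1.8),None,fx=6.6667,fy=6.6667,interpolation=cv2.INTER_CUBIC))
E
```

```text
t: 23.28
tool_pos: [0.5697, 0.0187, 0.1526]
tcp_rot: [0.0, 0.99, 0.141, 0.001]
contact_force: [-3.0, 0.9, 9.5]
grip_width: 0.0231
t: 24.78
tool_pos: [0.5697, 0.0186, 0.2643]
tcp_rot: [0.0, 0.99, 0.141, 0.001]
contact_force: [-0.1, -0.3, -2.4]
grip_width: 0.0227
[0.56923361 0.01860506 0.26315288] tip (np.float64(320.55865315116955), np.float64(248.53997367588042))
```

View pics/w6c.png

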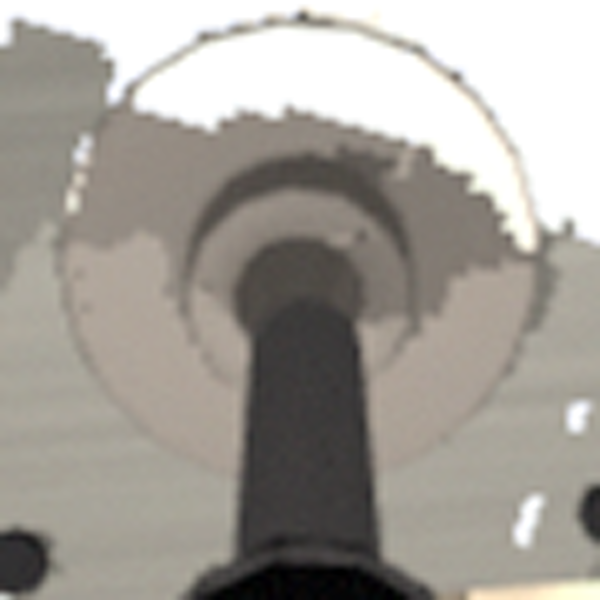

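Tip unchanged in the hand (about (320.4,248)), so no slip worth noting. Back to the holder.

```bash
python3 - <<'E'
from h import *
x=[]
for i in range(3):
    x.append(shift([.4949,.2902,.264])); ctrl.capture('wrist')
print(x)
E
```

```text
[array([   4.4, -281.5,   -0.9]), array([   4.7, -281.4,   -1.6]), array([   4.9, -281.3,   -2. ])]
```

```bash
python3 -m handwheel '[[10,1,-40,0,0],[10,2,-90,0,0],[10,2,-140,0,0],[10,3,-190,0,0],[10,4,-240,0,0],[10,4.2,-270,0,0],[10,4.2,-281.2,0,0],[10,4.2,-281.2,0,0],[10,4.2,-281.2,40,0],[10,4.2,-281.2,75,0],[10,4.2,-281.2,85,0],[10,4.2,-281.2,85,0]]'; python3 - <<'E'
from h import *
im,c=snap('wrist','w7.png');print(ctrl.state()['tool_pos'])
cv2.imwrite('pics/w7c.png',cv2.resize(cv2.convertScaleAbs(im[205:285,280:360,::-1],alpha=2.5),None,fx=7.5,fy=7.5,interpolation=cv2.INTER_CUBIC))
E
```

```text
t: 26.48
tool_pos: [0.4949, 0.289, 0.1776]
tcp_rot: [0.0, 0.99, 0.14, -0.0]
contact_force: [-0.3, 0.9, -1.9]
grip_width: 0.0227
[0.49552066 0.28948309 0.17892865]
```

View pics/w7c.png

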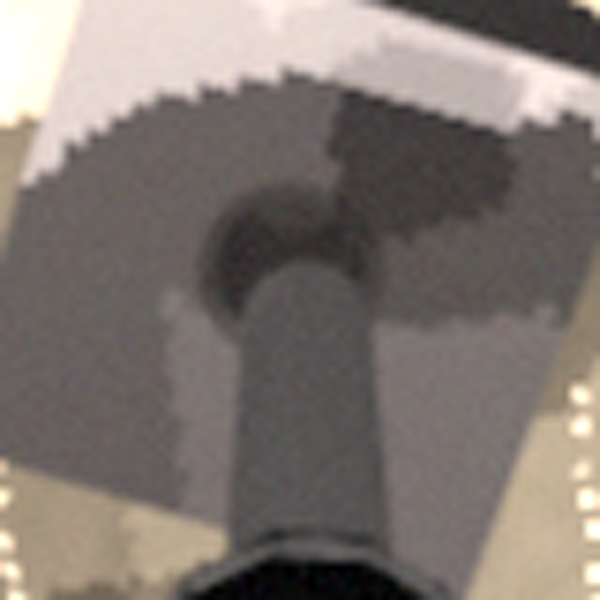

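Crop: hole centre at about (318.7,240.4), tip at (320.7,248.2), still above the mouth.

```bash
python3 - <<'E'
from h import *
c=ctrl.get_calibration('wrist');p=np.array(ctrl.state()['tool_pos'])
for v in(239.5,241):
    b=onz(c,318.7,v,.06);t=onz(c,320.7,248.2,p[2]-.1038);print(p,b,R0().T@(b-t)*1e3)
E
```

```text
[0.49552066 0.28948309 0.17892865] [0.49476315 0.29120515 0.06      ] [ 2.85012656 -1.61228595 15.13322235]
[0.49552066 0.28948309 0.17892865] [0.49356979 0.29086121 0.06      ] [ 1.60819844 -1.61379094 15.1312641 ]
```

```bash
python3 -m handwheel '[[10,0.7,-1.2,3,0],[10,0.7,-1.2,7,0],[10,0.7,-1.2,11,0],[10,0.7,-1.2,13,0],[10,0.7,-1.2,14,0],[10,0.7,-1.2,15,0],[10,0.7,-1.2,16,0],[10,0.7,-1.2,17,0],[10,0.7,-1.2,18,0],[10,0.7,-1.2,19,0],[10,0.7,-1.2,19,0]]'
```

```text
t: 27.9
tool_pos: [0.4949, 0.2912, 0.1586]
tcp_rot: [0.0, 0.99, 0.141, -0.0]
contact_force: [0.5, 0.6, -1.9]
grip_width: 0.0228
```

```bash
python3 -m handwheel '[[10,0,0,2,0],[10,0,0,4,0],[10,0,0,6,0],[10,0,0,9,0],[10,0,0,12,0],[10,0,0,15,0],[10,0,0,18,0],[10,0,0,20,0],[10,0,0,20,0]]' && python3 -m handwheel '[[10,0,0,3,0],[10,0,0,6,0],[10,0,0,9,0],[10,0,0,12,0],[10,0,0,15,0],[10,0,0,18,0],[10,0,0,20,0],[10,0,0,20,0]]'
```

```text
t: 29.02
tool_pos: [0.4948, 0.2911, 0.1384]
tcp_rot: [0.0, 0.99, 0.141, -0.0]
contact_force: [0.8, -0.5, -2.2]
grip_width: 0.0222
t: 30.02
tool_pos: [0.4948, 0.2911, 0.1185]
tcp_rot: [0.0, 0.99, 0.141, -0.0]
contact_force: [-0.7, 0.6, -0.9]
grip_width: 0.0226
```

```bash
python3 -m handwheel '[[10,0,0,0.5,0],[10,0,0,1,0],[10,0,0,1.5,0],[10,0,0,2,0],[10,0,0,2.5,0],[10,0,0,3,0],[10,0,0,3.5,0],[10,0,0,4,0],[10,0,0,4,0]]'
```

```text
t: 31.15
tool_pos: [0.4949, 0.2912, 0.1146]
tcp_rot: [0.0, 0.99, 0.141, -0.0]
contact_force: [0.3, -0.1, -1.1]
grip_width: 0.023
```

```bash
python3 -m handwheel '[[10,0,0,0.4,0],[10,0,0,0.8,0],[10,0,0,1.2,0],[10,0,0,1.2,0]]'
```

```text
t: 31.65
tool_pos: [0.4951, 0.2913, 0.1138]
tcp_rot: [-0.0, 0.99, 0.141, 0.0]
contact_force: [-1.4, 0.4, -0.4]
grip_width: 0.0228
```

```bash
python3 -m handwheel '[[10,0,0,0.4,0],[10,0,0,0.8,0],[10,0,0,0.8,0]]'
```

```text
t: 32.02
tool_pos: [0.4954, 0.2914, 0.1138]
tcp_rot: [-0.0, 0.99, 0.141, 0.001]
contact_force: [-1.5, -1.1, 5.6]
grip_width: 0.0229
```

Rod is on the hole's floor at exactly the grasp height (TCP z 0.1138), so it did not slip. That puts the plug at about 26 mm. Release and retreat.

```bash
python3 -m handwheel '[[30,0,0,0,0],[45,0,0,0,0],[55,0,0,0,0],[55,0,0,0,0],[55,0,0,0,0],[55,0,0,-20,0],[55,0,0,-60,0],[55,0,0,-110,0],[55,0,0,-160,0],[55,0,0,-160,0]]'; python3 - <<'E'
from h import *
im,c=snap('wrist','w8.png');S,cs=snap('scene','s8.png')
p=ctrl.state();print(p['tool_pos'],p['contact_force'],p['grip_width'],'scene hole/grip top',proj(cs,[.4941,.2896,.16]))
o=cv2.imread('pics/scene1.png')
x=[o[260:390,190:350],S[260:390,190:350,::-1]]
cv2.imwrite('pics/f.png',np.vstack([np.hstack([cv2.resize(k,(400,325)) for k in x]),cv2.resize(im[170:340,:,::-1],(800,212))]))
# bystanders changed?
print('diff scene px',[(n,int((cv2.absdiff(o[r],S[r][:,:,::-1]).max(2)>40).sum())) for n,r in dict(vial=np.s_[308:342,318:338],stopper=np.s_[238:260,422:445],beaker=np.s_[245:300,205:243],rod=np.s_[275:375,198:252]).items()])
E
```

```text
t: 33.28
tool_pos: [0.4975, 0.2923, 0.2811]
tcp_rot: [-0.002, 0.99, 0.141, 0.006]
contact_force: [0.4, -0.1, -0.8]
grip_width: 0.0553
[0.49532613 0.29136477 0.27460678] [ 0.31848891 -0.42830464 -0.22675114] 0.05482161741521933 scene hole/grip top (np.float64(217.1426061463078), np.float64(278.25524404884465))
diff scene px [('vial', 0), ('stopper', 0), ('beaker', 9), ('rod', 606)]
```

```bash
python3 - <<'E'
from h import *
for f in('scene1','s8'):
    im=cv2.imread(f'pics/{f}.png');m=(im[265:325,200:240].max(2)<45).astype(np.uint8);n,l,s,ce=cv2.connectedComponentsWithStats(m);k=1+s[1:,4].argmax();print(f,s[k],ce[k])
im=cv2.imread('pics/w8.png');c=ctrl.get_calibration('wrist');m=(im[200:270,290:355].max(2)<12).astype(np.uint8);n,l,s,ce=cv2.connectedComponentsWithStats(m);k=1+s[1:,4].argmax();u,v=ce[k]+[290,200];print(s[k],u,v,onz(c,u,v,.16))
a=ctrl.get_calibration('top');T=ctrl.capture('top');o=cv2.imread('pics/top1.png')[:,:,::-1];print([int((cv2.absdiff(o[r],T[r]).max(2)>40).sum()) for r in(np.s_[283:303,285:300],np.s_[253:273,430:450],np.s_[172:217,238:274],np.s_[295:315,190:235])])
E
```

```text
scene1 [  9  12  18  41 495] [17.69292929 31.17373737]
s8 [  8  12  18  41 516] [17.19767442 30.9379845 ]
[ 21  32  24  19 230] 324.52608695652174 239.5086956521739 [0.49707246 0.28903781 0.16      ]
[0, 0, 0, 645]
```

```bash
python3 -c "
from cell import ctrl
print(ctrl.close_job(), ctrl.state()['t'])"
```

```text
the job is handed in; nothing more can be done
the job is handed in; nothing more can be done
```

I took the rod from its holder, pushed the frit plug down through the barrel bore, and stood the rod back in its holder. The job was handed in at about 33 s.

- **Push:** force readings stayed around 11–13 N, so the cushion should have been squashed only about 3 mm.
- **Plug:** I never saw it directly. From the rod's travel it ended at about 26 mm, past the 18 mm needed to be out. The rod met the holder floor at the same height it was gripped at, so it hadn't slipped in the fingers.
- **Rod in holder:** in the scene camera the handle is within 1 px of where it started, so it is fully down.
- **Bystanders:** the vial, beaker and stopper look unchanged in both cameras, apart from 9 pixels in the beaker's scene region.

**Not confirmed:**
- The last combined picture could not be viewed because the limit of 12 was reached, so those final checks are by numbers only.
- The top camera showed changes around the two look-alike rods. I took this to be the gripper in the way and did not check it.
- The last wrist-camera estimate put the handle about 3 mm from the first one. The handle's outline was incomplete in that picture, so I relied on the scene camera instead.

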